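# Run a fingertip along the tablet organiser and press its lids shut

## Task

The seven lids of the weekly tablet organiser have been dropped but not pressed, and each still stands a little ajar. With the fingertips, stroke gently along the row in one low pass from the left end to the right end (as seen from the robot), pressing each lid fully shut in turn without raising the hand from the row part-way. Leave the organiser standing where it is, do not lift it, and leave everything else on the table alone.

Things in the scene. Friction and masses are not known exactly. Their poses are not given: they have to be found in the camera images.
- organiser: loose weekly tablet organiser, plain pale-grey plastic, about 0.5 kg, friction 0.6 on the cloth: a strong shove moves it. Tray 56 mm deep (x), 242 wide (y), 30.5 high, seven flip lids in a row along y; 40 mm high in all when shut. Origin: centre of the underside; x from lid lips to hinges, y along the row to the left. It starts with x within 0.4 rad of world x, lips towards the robot.
- row_left (a point): point fixed to the organiser: top centre of the leftmost lid (lid1) when shut, 40 mm above the underside, 28 mm from the hinge line. The lids follow towards row_right at 34 mm centre to centre, all 32 mm wide along the row, 53 mm from hinge to lip plus a thumb tab. A fingertip under 30 mm wide along the row bears on one crown at a time.
- row_right (a point): the same point for the rightmost lid (lid7), 204 mm from row_left. Each lid has a flat crown 8 mm wide running from hinge to lip, and flanks sloping down 6.5 mm at 28 degrees to its left and right sides, so a finger sliding along the row at crown height rides up the flank and presses the lid down.
- lid1 (a joint): leftmost lid, one raised dot. rad: 0 = shut, positive = lip raised; starts 0.065 to 0.09 (lip 3.5 to 5 mm up). It goes 0.01 past 0, then meets a hard stop. The hinge is stiff by friction only (0.7 N downward at 28 mm from it): a lid stays at the angle it is left. Slick plastic, friction about 0.35. All lids are alike.
- lid2 (a joint): lid number 2 from the left (2 raised dots), like lid1
- lid3 (a joint): lid number 3 from the left (3 raised dots), like lid1
- lid4 (a joint): lid number 4 from the left (4 raised dots), like lid1
- lid5 (a joint): lid number 5 from the left (5 raised dots), like lid1
- lid6 (a joint): lid number 6 from the left (6 raised dots), like lid1
- lid7 (a joint): lid number 7 from the left (7 raised dots), like lid1
- spoon: bystander: steel tablespoon lying on the near side of the organiser, roughly along it, 160 mm long, 10 mm high; origin underneath, near mid-length
- cup: bystander: small clear measuring cup, 36 mm wide, 34 mm high, beyond the organiser's left end; origin under its centre
- bib_clip: bystander: green plastic bib clip, 65 by 20 mm, 18 mm high, lying on the hinge side; origin underneath
- syrup: bystander: amber syrup bottle with white cap, 43 mm diameter, 94 mm high, standing on the hinge side; origin under its centre
- bottle: bystander: clear feeding bottle, closed, 58 mm diameter, 172 mm high, standing at the left, behind the brush; origin under its centre
- tin: bystander: milk-powder tin, 104 mm diameter, 126 mm high, at the back right; origin under its centre
- bottle_brush: bystander: bottle brush lying on the left of the table along x, 310 mm long, 44 mm high; origin underneath, near mid-length

How it is judged:
By the outcome, as a careful person would: the job done as asked, in the order asked, and still so for the second after the job is handed in, with the robot touching nothing.
It also fails if it takes over 40 s, if anything falls off the work surface, if the arm or the gripper's body presses on something with over 40 N, if the wrist force passes 120 N, or if a joint passes its speed limit or range.

## Robot

A 6-joint arm with a two-finger parallel gripper is mounted at the origin on the work surface. World frame = base frame: x ahead of the robot, y to its left, z up, the work surface at z = 0. Lengths are in m, angles in rad, forces in N, time in s.
With the tool pointing down it reaches from about 0.3 to 0.775 m from the base axis. Payload 14.6 kg.
Tool frame: the origin (TCP) lies between the finger pads; the fingertips stand 22 mm ahead of it and the grasp point (between the pads) lies 3 mm ahead of it (ctrl.tip_reach is the distance from the TCP to the fingertips, in m); z points along the fingers, y is the direction in which the jaws open and shut (so a half turn about z gives the same grasp; the last joint's range is limited). The gripper opens to 94 mm and grips with 3 to 60 N. Pads are 16 mm wide; open, the fingers measure 119 mm over their backs; the gripper's body (75 mm by 177 mm) begins 78 mm behind the grasp point.
Start: joints at [-1.253, 0.3, 1.521, -0, 1.321, -0.067], TCP at [0.206, -0.51, 0.227] pointing down, gripper open.
Joint ranges: [-3.03, 3.03], [-0.79, 2.21], [0.23, 2.52], [-1.04, 4.18], [0, 3.07], [-2.55, 2.55]. Speed limits (rad/s): [2.22, 2.22, 2.57, 3.14, 3.14, 3.14].

## Interface

Orientations are given as [roll, pitch, yaw] about the fixed x, y, z axes, in that order (R = Rz(yaw) Ry(pitch) Rx(roll)).
In Python, from station import ctrl gives the robot as it stands. The module is installed in compiled form; this text tells all that it offers.
- The arm moves only by the shell command python3 -m creep 'ROWS' [OPENING] [FORCE]. ROWS is a JSON object of lists of equal length, an entry for each row: "xyz": the shift along the tool's x, y, z in mm, a list of three; "spin": the turn about the tool's z in rad. In form: {"xyz": [[tx, ty, tz], ...], "spin": [spin, ...]}. A call has 1 to 5 rows; each row shifts and turns the commanded pose from where the row before left it, along the tool's axes as they then stand; what a row does not reach is not made up. A row lasts 1/8 s, in which the tool goes at most 62.5 mm and 10.7 degrees, less where a joint would pass 70% of its speed; a pose out of reach is approached as far as the arm can. A call with a gripper value outside its range is refused whole. OPENING is the finger opening in mm, from 0 to 94, set as the call begins (- or left out, the last holds). The fingers move at their own pace and stop on an object; FORCE is the grip in N (left out, the last holds). Time passes only in rows, so rows that do not move let the fingers close. It gives the time, the measured TCP pose, the force and the opening at its end, in the units of the state.
- ctrl.get_obs(): the state, without advancing time (a new reading comes with each control period).
- ctrl.camera(name): name is "side" or "top" or "wrist"; returns the picture (384x512x3 uint8, red, green, blue); there is no depth.
- ctrl.camera_model(name): a dict with "fx", "fy", "cx", "cy" (pixels), "R" (3x3) and "t" (3): a world point X has camera coordinates R X + t. Camera axes: x right, y down, z forward; pixel columns grow to the right and rows downward; lengths in m; the calibration is good to about 2 mm. A picture is of the moment at which its call begins: read the wrist's pose just before it. camera_model takes no time and is no camera call; for the wrist camera it gives the pose at the moment of the call.
- ctrl.hand_in(): hands the job in, once; it reports no verdict.
The state is a dict: "time_s": time; "qpos": joint angles; "joint_vel": joint speeds; "tau": joint torques, N m; "ee_pos": TCP position; "eef_rot": TCP orientation; "force": force on the tool from outside, world axes, zero at the start; "moment": the same for the moment, N m; "grip_width": finger opening in m.
Only numpy, scipy, OpenCV 4.12 (cv2) and the standard library are available. Lean on these libraries where they do the work, as an engineer would, in place of code of your own. Each camera call takes 0.05 s, during which the arm holds its last target.

## Working session

There is one attempt and no reset: what is moved stays moved. The work goes in short steps, Python scripts to look and compute and a shell command to move; the robot and the scene stay as the last step left them, time stands still between calls to the robot, and variables do not carry over. Pictures are saved under pics/ and viewed, and the job is handed in when it is done.

```bash
mkdir -p pics
python3 - <<'E'
from station import ctrl
import cv2
o=ctrl.get_obs(); print({k:(v if not hasattr(v,'__len__') else [round(float(x),3) for x in v]) for k,v in o.items()}); print(ctrl.tip_reach)
for n in ['top','side']:
    cv2.imwrite(f'pics/{n}0.png',ctrl.camera(n)[:,:,::-1]); print(n,ctrl.camera_model(n))
E
```

```text
{'time_s': 0.0, 'qpos': [-1.253, 0.3, 1.522, 0.0, 1.321, -0.067], 'joint_vel': [-0.001, -0.001, 0.001, 0.0, 0.001, 0.001], 'tau': [0.0, -53.18, -35.274, 0.071, 0.024, -0.0], 'ee_pos': [0.206, -0.51, 0.227], 'eef_rot': [-3.14, -0.0, 0.385], 'force': [0.301, -0.26, 0.61], 'moment': [0.022, -0.028, 0.021], 'grip_width': 0.09373244207078127}
0.022
top {'fx': 366.46667501155855, 'fy': 366.46667501155855, 'cx': 250.3417969268853, 'cy': 189.12747035609223, 'R': array([[ 0.0259401 , -0.99921157,  0.03005581],
       [-0.98036487, -0.03130704, -0.19469103],
       [ 0.19547849, -0.02441536, -0.98040402]]), 't': array([0.06723789, 0.53366919, 0.89924163])}
side {'fx': 363.2507869139689, 'fy': 363.2507869139689, 'cx': 250.7868282505067, 'cy': 189.5669387937329, 'R': array([[-0.82500296, -0.56499583, -0.01224027],
       [-0.32801429,  0.49637693, -0.80375155],
       [ 0.46019206, -0.65908243, -0.59483915]]), 't': array([0.49523192, 0.1812596 , 0.978627  ])}
```

View pics/top0.png

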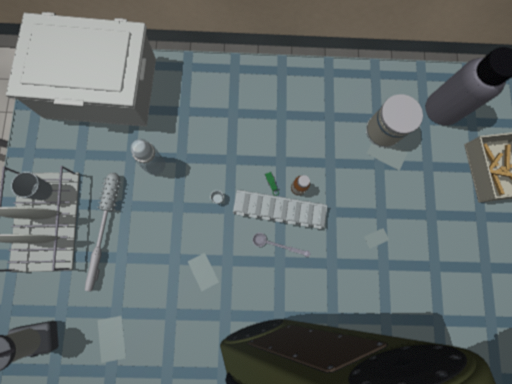

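View pics/side0.png

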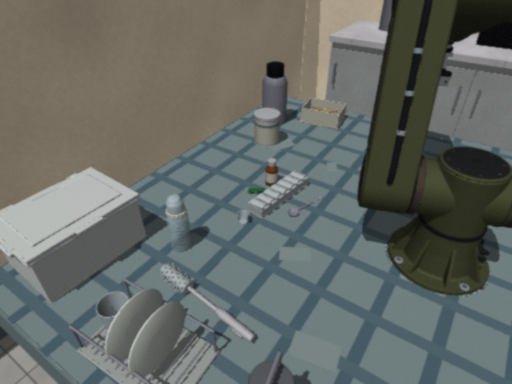

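The top view shows the organiser at about columns 235–326 and rows 190–228, with the syrup bottle at (302,184), the clip at (271,181), the cup at (218,198) and the spoon from (260,240) to (308,253). Next I'll measure it.

```bash
cat > h.py <<'E'
import numpy as np, cv2
from station import ctrl
def ray(m,u,v,z):
    R=np.array(m['R']);t=np.array(m['t']);C=-R.T@t
    d=R.T@np.array([(u-m['cx'])/m['fx'],(v-m['cy'])/m['fy'],1.])
    return C+d*(z-C[2])/d[2]
def proj(m,X):
    p=np.array(m['R'])@np.array(X)+m['t']; return np.array([m['fx']*p[0]/p[2]+m['cx'],m['fy']*p[1]/p[2]+m['cy']])
E
python3 - <<'E'
from h import *
im=cv2.imread('pics/top0.png'); 
c=im[175:270,195:345]; cv2.imwrite('pics/topc.png',cv2.resize(c,None,fx=5.3,fy=5.3,interpolation=cv2.INTER_CUBIC))
m=ctrl.camera_model('top')
for n,u,v,z in [('L',238,203,.038),('R',323,217,.038),('cup',218,198,.02),('spoonL',260,240,.005),('spoonR',308,253,.005),('syr',302,182,.09),('clip',271,181,.01)]: print(n,ray(m,u,v,z).round(3))
E
```

```text
L [0.496 0.114 0.038]
R [ 0.466 -0.109  0.038]
cup [0.511 0.167 0.02 ]
spoonL [0.404 0.052 0.005]
spoonR [ 0.373 -0.075  0.005]
syr [ 0.546 -0.045  0.09 ]
clip [0.564 0.026 0.01 ]
```

View pics/topc.png

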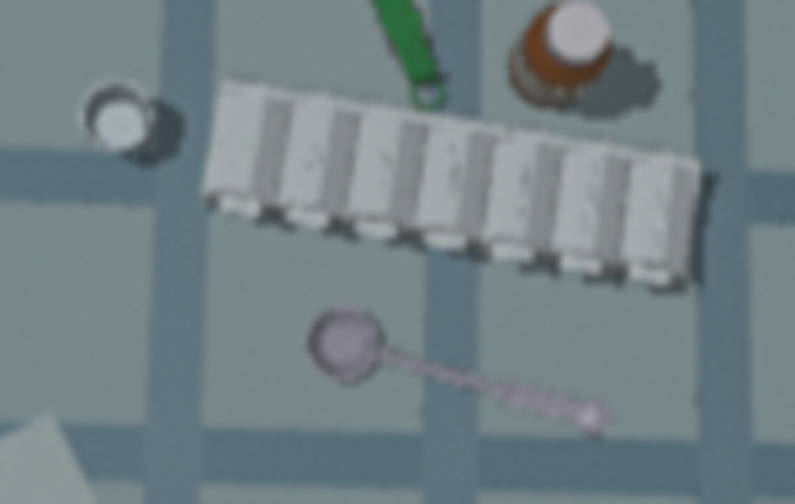

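```bash
python3 -m creep '{"xyz": [[34,-28,0],[34,-28,0],[34,-28,0],[34,-28,0],[34,-28,0]], "spin": [0,0,0,0,0]}' 0 10; python3 -m creep '{"xyz": [[34,-28,0],[34,-28,0],[34,-28,0],[34,-28,0],[34,-28,0]], "spin": [0,0,0,0,0]}'; python3 -m creep '{"xyz": [[34,-28,0],[17,-14,0],[0,0,0],[0,0,0],[0,0,0]], "spin": [0,0,0.173,0.173,0.173]}'
python3 - <<'E'
from h import *
o=ctrl.get_obs(); m=ctrl.camera_model('wrist'); cv2.imwrite('pics/w1.png',ctrl.camera('wrist')[:,:,::-1])
print(o['ee_pos'],o['eef_rot'],o['time_s'],o['grip_width'],o['force']);print(m)
import pickle; pickle.dump(m,open('w1.pkl','wb'))
E
```

```text
time_s: 0.72
ee_pos: [0.3118, -0.3148, 0.2273]
eef_rot: [-3.141, 0.0, 0.385]
force: [1.4, 0.5, 0.2]
grip_width: 0.0475
time_s: 1.35
ee_pos: [0.4169, -0.1212, 0.2274]
eef_rot: [-3.142, 0.0, 0.385]
force: [0.1, -0.1, 0.3]
grip_width: 0.0004
time_s: 1.98
ee_pos: [0.4479, -0.0644, 0.2272]
eef_rot: [-3.142, 0.001, -0.14]
force: [-0.6, 0.5, -1.1]
grip_width: -0.0
[ 0.44785841 -0.0644116   0.22717547] [-3.14152462e+00  6.34086382e-04 -1.39664892e-01] 1.975 -3.3971475296225057e-06 [-0.62961976  0.50560984 -1.13748715]
{'fx': 282.4578888495368, 'fy': 282.4578888495368, 'cx': 251.72244414610364, 'cy': 194.77786563350142, 'R': array([[-0.1392841 , -0.99025195,  0.00100962],
       [-0.95943336,  0.13520155,  0.24740283],
       [-0.24512764,  0.03349062, -0.96891218]]), 't': array([-0.00147088,  0.41225286,  0.50158972])}
```

View pics/w1.png

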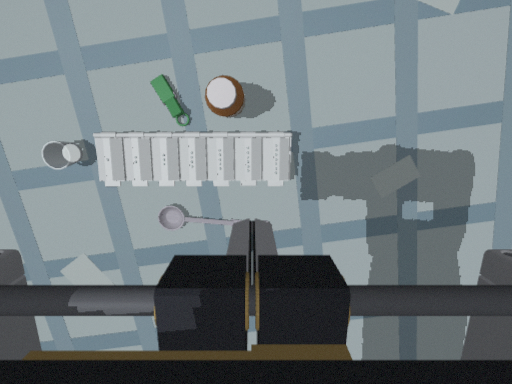

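The wrist view shows the row level in the image at columns 97–291 and rows 132–186. The hinges are on the upper edge, and the closed fingers are at (252,225). I'll enlarge it to get points.

Run:
```python
from h import *
im=cv2.imread('pics/w1.png')[120:200,85:300]; cv2.imwrite('pics/w1c.png',cv2.resize(im,None,fx=3.7,fy=3.7,interpolation=cv2.INTER_CUBIC))
```

```text
(no output)
```

View pics/w1c.png

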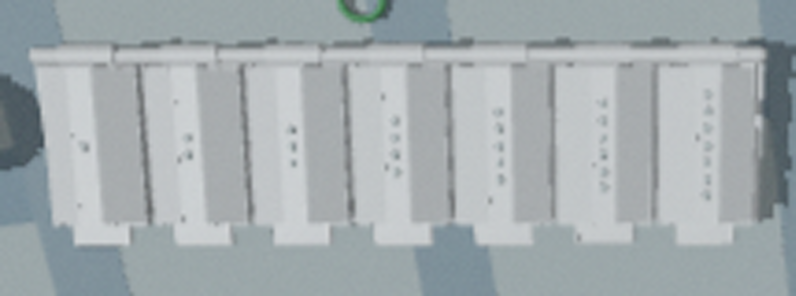

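Run:
```python
from h import *
import pickle
m=pickle.load(open('w1.pkl','rb'))
P=lambda x,y,z: ray(m,85+(x+.5)/3.7-.5,120+(y+.5)/3.7-.5,z)
a=P(86,145,.042);b=P(707,145,.042)
d=a-b; print(a.round(4),b.round(4),np.linalg.norm(d),'yaw',np.arctan2(-d[0],d[1]))
yaw=np.arctan2(-d[0],d[1]); ex=np.array([np.cos(yaw),np.sin(yaw),0])
for n,p in [('hingeL',P(70,55,.036)),('hingeR',P(720,55,.036)),('lipL',P(100,225,.042)),('lipR',P(708,225,.042)),('tabL',P(100,243,.042)),('a',a)]: print(n,p.round(4),'ex',(p@ex).round(4))
mt=ctrl.camera_model('top')
im=cv2.imread('pics/top0.png')
for n,p in [('a',a),('b',b)]: print(n,((proj(mt,p)-[195,175])*5.3).round(1))
for n,u,v,z in [('bottle',143,147,.17),('bottlebase',150,163,0),('tin',402,112,.126),('syr',302,182,.094)]: print(n,ray(mt,u,v,z).round(3))
```

```text
[0.5005 0.1039 0.042 ] [ 0.4722 -0.0972  0.042 ] 0.20305239581426154 yaw -0.13986371564749592
hingeL [0.5294 0.1044 0.036 ] ex 0.5097
hingeR [ 0.4999 -0.1053  0.036 ] ex 0.5097
lipL [0.4739 0.1063 0.042 ] ex 0.4545
lipR [ 0.4456 -0.0944  0.042 ] ex 0.4545
tabL [0.4679 0.1079 0.042 ] ex 0.4483
a [0.5005 0.1039 0.042 ] ex 0.4811
a [247.8 139.2]
b [655.9 208.7]
bottle [0.599 0.335 0.17 ]
bottlebase [0.606 0.36  0.   ]
tin [ 0.727 -0.293  0.126]
syr [ 0.545 -0.045  0.094]
```

```bash
python3 -m creep '{"xyz": [[9,-44,0],[9,-44,0],[8,-43,0],[0,-43,0],[0,0,0]], "spin": [0,0,0,0,0]}'; python3 -m creep '{"xyz": [[0,0,40],[0,0,40],[0,0,40],[0,0,29],[0,0,0]], "spin": [0,0,0,0,0]}';python3 - <<'E'
from h import *
o=ctrl.get_obs(); m=ctrl.camera_model('wrist'); cv2.imwrite('pics/w2.png',ctrl.camera('wrist')[:,:,::-1]);cv2.imwrite('pics/t2.png',cv2.resize(ctrl.camera('top')[160:270,195:345,::-1],None,fx=5,fy=5,interpolation=cv2.INTER_CUBIC))
p=o['ee_pos'];ps=o['eef_rot'][2]
print(p,ps,o['force'],'ex',p[0]*np.cos(.14)-p[1]*np.sin(.14),'ey',p[0]*np.sin(.14)+p[1]*np.cos(.14))
E
```

```text
time_s: 2.65
ee_pos: [0.4969, 0.1064, 0.227]
eef_rot: [3.142, 0.001, -0.128]
force: [0.7, 0.4, 0.1]
grip_width: 0.0006
time_s: 3.28
ee_pos: [0.496, 0.1035, 0.0769]
eef_rot: [3.14, 0.004, -0.133]
force: [0.7, -0.3, -0.9]
grip_width: 0.0003
[0.49596601 0.10347578 0.076931  ] -0.1333435158899885 [ 0.68231982 -0.25992625 -0.91677053] ex 0.47667413939078856 ey 0.17167201534865098
```

View pics/w2.png

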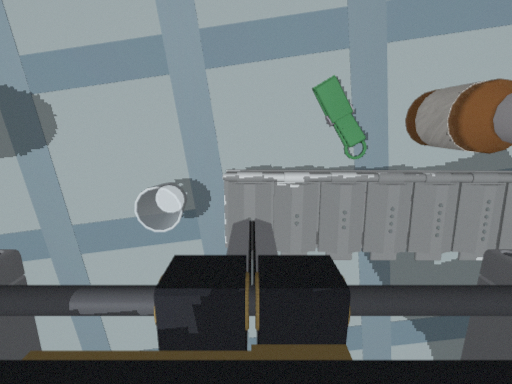

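View pics/t2.png

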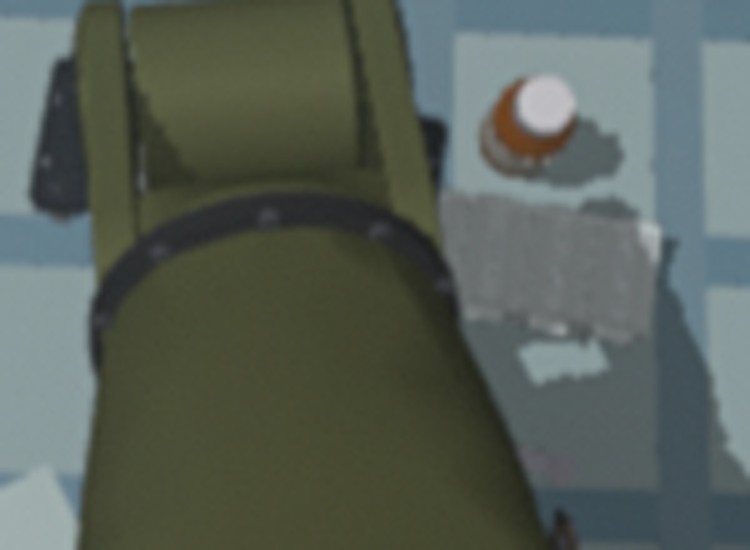

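The fingertips are over lid1, at wrist pixel (252,225), and nothing is near the hand. I'll lower in small steps and watch the force.

```bash
python3 -m creep '{"xyz": [[2,0,4],[0,0,4],[0,0,0]], "spin": [0.006,0,0]}';for i in 1 2; do python3 -m creep '{"xyz": [[0,0,0]], "spin": [0]}'; done;python3 -m creep '{"xyz": [[0,0,1],[0,0,1],[0,0,0]], "spin": [0,0,0]}'; python3 -m creep '{"xyz": [[0,0,1],[0,0,1],[0,0,0]], "spin": [0,0,0]}'; python3 -m creep '{"xyz": [[0,0,0]], "spin": [0]}'
```

```text
time_s: 3.75
ee_pos: [0.4989, 0.1041, 0.0704]
eef_rot: [3.142, 0.0, -0.14]
force: [-0.1, -0.5, 0.1]
grip_width: 0.0007
time_s: 3.88
ee_pos: [0.4991, 0.1042, 0.0706]
eef_rot: [-3.142, -0.0, -0.14]
force: [-0.3, 0.2, -0.3]
grip_width: 0.0005
time_s: 4.0
ee_pos: [0.4991, 0.1042, 0.0706]
eef_rot: [-3.142, -0.0, -0.14]
force: [-0.2, -0.0, -0.5]
grip_width: 0.0004
time_s: 4.38
ee_pos: [0.499, 0.1041, 0.0683]
eef_rot: [3.142, 0.0, -0.14]
force: [0.2, 0.2, 0.3]
grip_width: 0.0006
time_s: 4.75
ee_pos: [0.499, 0.1041, 0.0664]
eef_rot: [3.142, 0.0, -0.14]
force: [-1.1, -0.5, -0.3]
grip_width: 0.0006
time_s: 4.88
ee_pos: [0.499, 0.1041, 0.0665]
eef_rot: [-3.142, -0.0, -0.14]
force: [0.2, -0.1, 0.5]
grip_width: 0.0001
```

```bash
for i in 1 2 3 4 ; do python3 -m creep '{"xyz": [[0,0,1],[0,0,0],[0,0,0]], "spin": [0,0,0]}' | grep -E "pos|force";python3 -m creep '{"xyz": [[0,0,0]], "spin": [0]}'| grep -E "pos|force"; done; python3 -m creep '{"xyz": [[0,0,0.5],[0,0,0]], "spin": [0,0]}' ;python3 -m creep '{"xyz": [[0,0,0]], "spin": [0]}'| grep -E "pos|force"
```

```text
ee_pos: [0.499, 0.1041, 0.0654]
force: [1.1, 0.0, -0.5]
ee_pos: [0.499, 0.1041, 0.0654]
force: [-1.0, -0.1, -0.1]
ee_pos: [0.499, 0.1041, 0.0644]
force: [0.8, 0.2, -0.1]
ee_pos: [0.499, 0.1042, 0.0645]
force: [-0.1, -0.2, 0.5]
ee_pos: [0.499, 0.1041, 0.0634]
force: [0.2, 0.3, -0.1]
ee_pos: [0.499, 0.1041, 0.0634]
force: [-0.7, 0.3, 0.6]
ee_pos: [0.499, 0.1041, 0.0624]
force: [0.4, -0.8, 0.1]
ee_pos: [0.499, 0.1041, 0.0625]
force: [-0.2, 0.8, 0.5]
time_s: 7.12
ee_pos: [0.499, 0.1041, 0.0621]
eef_rot: [-3.142, -0.0, -0.14]
force: [-1.6, 0.5, 1.7]
grip_width: 0.0003
ee_pos: [0.499, 0.1042, 0.062]
force: [-0.2, -0.1, 2.2]
```

```bash
for i in 1; do python3 -m creep '{"xyz": [[0,0,0.3],[0,0,0]], "spin": [0,0]}' | grep -E "pos|force";python3 -m creep '{"xyz": [[0,0,0]], "spin": [0]}'| grep -E "time|pos|force"; python3 -m creep '{"xyz": [[0,0,0]], "spin": [0]}'| grep -E "time|pos|force"; done
```

```text
ee_pos: [0.499, 0.1042, 0.0619]
force: [-2.7, -0.4, 5.1]
time_s: 7.62
ee_pos: [0.4991, 0.1042, 0.0619]
force: [-3.0, 0.1, 6.9]
time_s: 7.75
ee_pos: [0.499, 0.1041, 0.0619]
force: [-2.0, 0.2, 5.7]
```

```bash
python3 -m creep '{"xyz": [[0,0,-0.15],[0,3,0],[0,3,0],[0,3,0]], "spin": [0,0,0,0]}' | grep -E "pos|force";python3 -m creep '{"xyz": [[0,3,0],[0,3,0],[0,3,0]], "spin": [0,0,0]}' | grep -E "pos|force";  python3 -m creep '{"xyz": [[0,3,0],[0,3,0]], "spin": [0,0]}' | grep -E "time|pos|force"
```

```text
ee_pos: [0.4976, 0.0949, 0.0616]
force: [-0.1, 0.2, 0.3]
ee_pos: [0.4964, 0.0861, 0.0617]
force: [1.2, 0.8, -0.1]
time_s: 8.88
ee_pos: [0.4957, 0.0802, 0.0619]
force: [-0.3, 1.1, 0.3]
```

```bash
for i in 1; do python3 -m creep '{"xyz": [[0,2,0],[0,2,0]], "spin": [0,0]}' | grep -E "pos|force";python3 -m creep '{"xyz": [[0,2,0],[0,2,0]], "spin": [0,0]}' | grep -E "pos|force"; python3 -m creep '{"xyz": [[0,2,0]], "spin": [0]}' | grep -E "time|pos|force";done
```

```text
ee_pos: [0.4952, 0.0764, 0.062]
force: [-0.1, 1.1, 2.5]
ee_pos: [0.4947, 0.0724, 0.062]
force: [0.7, 1.7, 3.3]
time_s: 9.5
ee_pos: [0.4944, 0.0704, 0.062]
force: [0.5, 1.7, 4.3]
```

```bash
python3 -m creep '{"xyz": [[0,4,0],[0,4,0],[0,4,0],[0,4,0]], "spin": [0,0,0,0]}' | grep -E "pos|force";python3 -m creep '{"xyz": [[0,3,0],[0,3,0],[0,2,0]], "spin": [0,0,0]}' | grep -E "pos|force"; python3 -m creep '{"xyz": [[0,2,0],[0,2,0]], "spin": [0,0]}' | grep -E "time|pos|force";python3 -m creep '{"xyz": [[0,2,0],[0,2,0],[0,2,0]], "spin": [0,0,0]}' | grep -E "time|pos|force"
```

```text
ee_pos: [0.4918, 0.0542, 0.0616]
force: [0.3, 1.1, 0.0]
ee_pos: [0.4909, 0.0466, 0.0618]
force: [0.3, 1.2, 0.0]
time_s: 10.62
ee_pos: [0.4905, 0.0427, 0.062]
force: [-0.2, 0.3, 2.5]
time_s: 11.0
ee_pos: [0.4896, 0.0367, 0.062]
force: [-0.9, 1.7, 4.1]
```

```bash
python3 -m creep '{"xyz": [[0,4,0],[0,4,0],[0,4,0],[0,4,0]], "spin": [0,0,0,0]}' | grep -E "pos|force";python3 -m creep '{"xyz": [[0,3,0],[0,3,0],[0,2,0]], "spin": [0,0,0]}' | grep -E "pos|force"; python3 -m creep '{"xyz": [[0,2,0],[0,2,0]], "spin": [0,0]}' | grep -E "time|pos|force";python3 -m creep '{"xyz": [[0,2,0],[0,2,0],[0,2,0]], "spin": [0,0,0]}' | grep -E "time|pos|force"
```

```text
ee_pos: [0.487, 0.0206, 0.0615]
force: [-0.0, 0.3, 0.1]
ee_pos: [0.4862, 0.0129, 0.0618]
force: [1.3, 1.1, 0.4]
time_s: 12.12
ee_pos: [0.4857, 0.0091, 0.062]
force: [-0.5, 0.1, 3.3]
time_s: 12.5
ee_pos: [0.4849, 0.003, 0.062]
force: [-0.4, 1.9, 4.3]
```

Run:
```python
from h import *
o=ctrl.get_obs();p=o['ee_pos'];print(o['eef_rot'],'ex',p[0]*np.cos(.14)-p[1]*np.sin(.14),'ey',p[0]*np.sin(.14)+p[1]*np.cos(.14))
cv2.imwrite('pics/w3.png',ctrl.camera('wrist')[:,:,::-1])
```

```text
[-3.14148100e+00 -3.96073558e-04 -1.40234733e-01] ex 0.4797247926063375 ey 0.07067544670068808
```

View pics/w3.png

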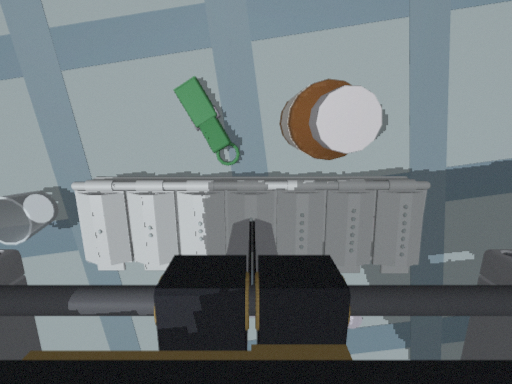

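The row is still square in the image and the finger is on lid4, at (252,225), with lids 1–3 down behind it. I'll carry on.

```bash
python3 -m creep '{"xyz": [[0,4,0],[0,4,0],[0,4,0],[0,4,0]], "spin": [0,0,0,0]}' | grep -E "pos|force";python3 -m creep '{"xyz": [[0,3,0],[0,3,0],[0,2,0]], "spin": [0,0,0]}' | grep -E "pos|force"; python3 -m creep '{"xyz": [[0,2,0],[0,2,0]], "spin": [0,0]}' | grep -E "time|pos|force";python3 -m creep '{"xyz": [[0,2,0],[0,2,0],[0,2,0]], "spin": [0,0,0]}' | grep -E "time|pos|force"
```

```text
ee_pos: [0.4823, -0.0131, 0.0616]
force: [0.2, 0.1, -0.1]
ee_pos: [0.4814, -0.0208, 0.0618]
force: [0.0, 0.1, -0.2]
time_s: 13.68
ee_pos: [0.481, -0.0246, 0.062]
force: [0.7, 1.3, 3.2]
time_s: 14.05
ee_pos: [0.4801, -0.0306, 0.0619]
force: [0.9, 2.5, 4.7]
```

```bash
python3 -m creep '{"xyz": [[0,4,0],[0,4,0],[0,4,0],[0,4,0]], "spin": [0,0,0,0]}' | grep -E "pos|force";python3 -m creep '{"xyz": [[0,3,0],[0,3,0],[0,2,0]], "spin": [0,0,0]}' | grep -E "pos|force"; python3 -m creep '{"xyz": [[0,2,0],[0,2,0]], "spin": [0,0]}' | grep -E "time|pos|force";python3 -m creep '{"xyz": [[0,2,0],[0,2,0],[0,2,0]], "spin": [0,0,0]}' | grep -E "time|pos|force"
```

```text
ee_pos: [0.4775, -0.0467, 0.0616]
force: [-0.4, -0.0, -0.6]
ee_pos: [0.4767, -0.0544, 0.0618]
force: [-0.6, 1.2, 1.3]
time_s: 15.18
ee_pos: [0.4762, -0.0583, 0.0619]
force: [0.5, 1.2, 2.5]
time_s: 15.55
ee_pos: [0.4754, -0.0643, 0.0619]
force: [0.4, 1.5, 4.1]
```

```bash
python3 -m creep '{"xyz": [[0,4,0],[0,4,0],[0,4,0],[0,4,0]], "spin": [0,0,0,0]}' | grep -E "pos|force";python3 -m creep '{"xyz": [[0,3,0],[0,3,0],[0,2,0]], "spin": [0,0,0]}' | grep -E "pos|force"; python3 -m creep '{"xyz": [[0,2,0],[0,2,0]], "spin": [0,0]}' | grep -E "time|pos|force";python3 -m creep '{"xyz": [[0,2,0],[0,2,0],[0,2,0]], "spin": [0,0,0]}' | grep -E "time|pos|force"
```

```text
ee_pos: [0.4728, -0.0804, 0.0616]
force: [-0.4, -0.3, 0.5]
ee_pos: [0.4719, -0.0881, 0.0618]
force: [0.9, 1.7, 0.1]
time_s: 16.68
ee_pos: [0.4715, -0.092, 0.0619]
force: [-0.8, 1.1, 3.0]
time_s: 17.05
ee_pos: [0.4706, -0.098, 0.062]
force: [0.8, 2.1, 4.5]
```

All seven lids gave about 4–5 N at the same stop height. I'll run off the right end, raise the hand and look.

```bash
python3 -m creep '{"xyz": [[0,4,0],[0,4,0],[0,4,0],[0,4,0],[0,3,0]], "spin": [0,0,0,0,0]}' | grep -E "pos|force";python3 -m creep '{"xyz": [[0,0,-5],[0,0,-25],[0,0,-40],[0,0,-40],[0,0,-40]], "spin": [0,0,0,0,0]}';python3 -m creep '{"xyz": [[-10,-40,0],[-10,-45,0],[-10,-36,0],[0,0,0],[0,0,0]], "spin": [0,0,0,0,0]}'
python3 - <<'E'
from h import *
import pickle
o=ctrl.get_obs(); m=ctrl.camera_model('wrist');pickle.dump(m,open('w4.pkl','wb')); w=ctrl.camera('wrist')[:,:,::-1];t=ctrl.camera('top')[:,:,::-1]
cv2.imwrite('pics/w4.png',w);cv2.imwrite('pics/t4.png',t);s=ctrl.camera('side')[:,:,::-1];cv2.imwrite('pics/s4.png',cv2.resize(s[150:230,230:340],None,fx=7,fy=7,interpolation=cv2.INTER_CUBIC))
E
```

```text
ee_pos: [0.4677, -0.117, 0.0617]
force: [0.3, -0.1, -0.7]
time_s: 18.3
ee_pos: [0.4677, -0.1165, 0.2135]
eef_rot: [3.142, -0.0, -0.14]
force: [0.4, 1.0, -1.2]
grip_width: 0.0003
time_s: 18.92
ee_pos: [0.4551, 0.0071, 0.2121]
eef_rot: [3.141, -0.0, -0.14]
force: [-1.0, -0.9, -0.3]
grip_width: 0.001
```

View pics/w4.png

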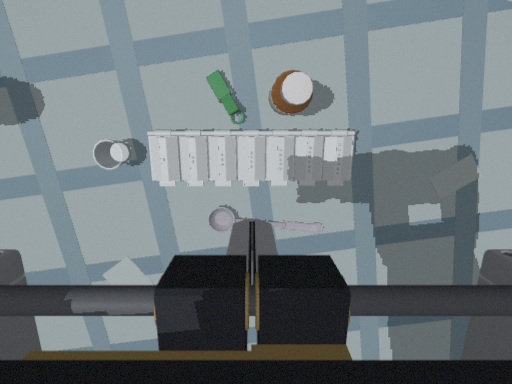

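View pics/s4.png

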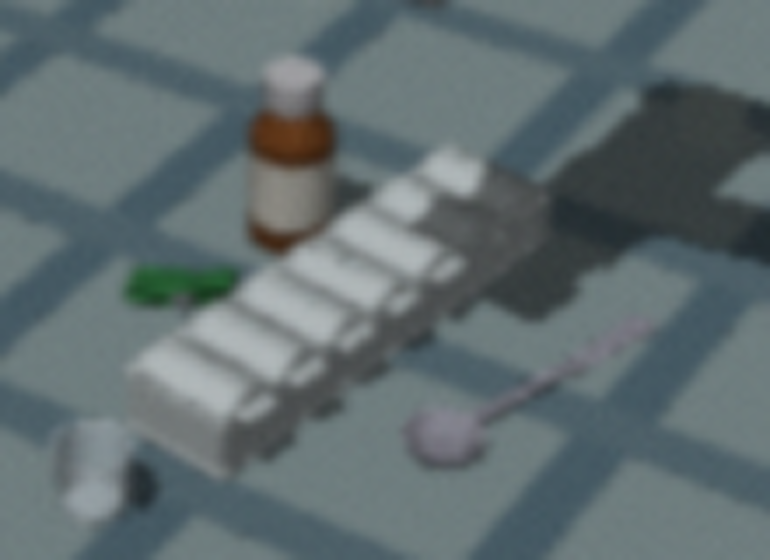

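The wrist and side views show all the lids level and the bystanders in place. I'll check numerically whether the organiser moved, and compare the before and after side views.

Run:
```python
from h import *
import pickle
im=cv2.imread('pics/w4.png')[115:195,140:360]; a=cv2.resize(im,None,fx=3.6,fy=3.6,interpolation=cv2.INTER_CUBIC)
s0=cv2.resize(cv2.imread('pics/side0.png')[165:220,240:320],None,fx=4.95,fy=4.95,interpolation=cv2.INTER_CUBIC)
s=cv2.imread('pics/s4.png'); s1=cv2.resize(s[105:490,70:630],(s0.shape[1],s0.shape[0]))
out=np.zeros((a.shape[0]+s0.shape[0],800,3),np.uint8); out[:a.shape[0],:a.shape[1]]=a; out[a.shape[0]:,:s0.shape[1]]=s0; out[a.shape[0]:,400:400+s1.shape[1]]=s1
cv2.imwrite('pics/cmp.png',out)
```

```text
(no output)
```

View pics/cmp.png

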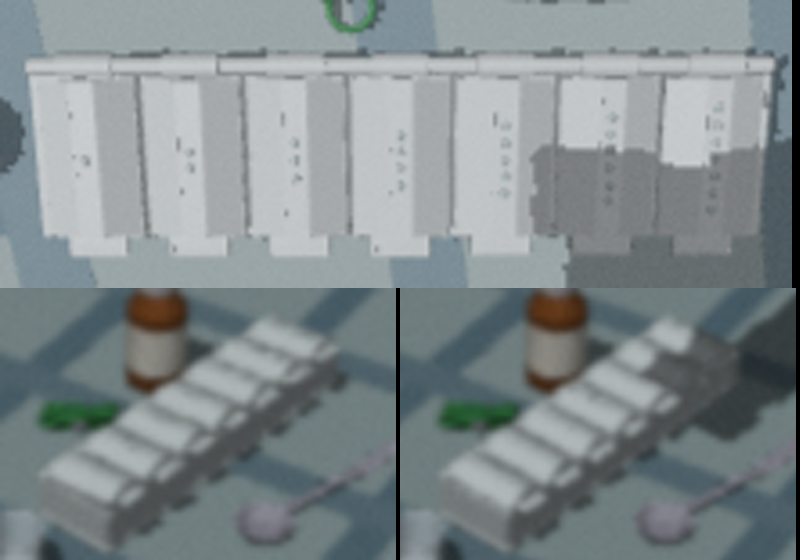

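Run:
```python
from h import *
import pickle
a=pickle.load(open('w1.pkl','rb'));b=pickle.load(open('w4.pkl','rb'))
A=lambda x,y:ray(a,85+(x+.5)/3.7-.5,120+(y+.5)/3.7-.5,.037).round(4)
B=lambda x,y:ray(b,140+(x+.5)/3.6-.5,115+(y+.5)/3.6-.5,.037).round(4)
print(A(30,55),B(26,66));print(A(765,55),B(775,66))
print(ctrl.get_obs()['force'],ctrl.get_obs()['time_s'])
```

```text
[0.5312 0.1168 0.037 ] [0.5311 0.1179 0.037 ]
[ 0.4979 -0.1197  0.037 ] [ 0.4977 -0.1187  0.037 ]
[ 0.79015863 -0.3031043   0.58040553] 19.075
```

The organiser's ends agree within about 1 mm of where they were, which is within measuring error. The hand is clear, so I'll hand in.

Run:
```python
from station import ctrl
print(ctrl.hand_in())
```

```text
the job is handed in; nothing more can be done
None
```

I stroked the closed fingertips once along the row from lid1 to lid7 at a constant low height, then ran off the right end before raising the hand. The job was handed in at about 19 s.

- **Lids:** Each one met its stop at the same TCP height (0.062 m), with 4–5 N on lids 2–7. On lid1 I first pressed down to about 6–7 N to find the stop. In the last pictures no gap shows under any lip. Lids 6 and 7 are partly in the arm's shadow there, so for those two I rely mainly on the force and height readings.
- **Organiser and other objects:** Both ends of the organiser are within about 1 mm of where they started, which is about as fine as I can measure. The spoon, cup, clip and syrup look undisturbed. I did not compare the bottle, tin and brush afterwards, but the hand never went near them.

No check failed or disagreed.

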